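# Trim the bench supply with its sunken fine-adjust knob

## Robot

A 6-joint arm with a two-finger parallel gripper is mounted at the origin on a cart in front of the work surface, level with it; the furniture and walls round the work are solid. World frame = base frame: x ahead of the robot, y to its left, z up, the work surface at z = 0. Lengths are in mm, angles in rad, forces in N, time in s.
With the tool pointing down it reaches from about 300 to 775 mm from the base axis. Payload 14.6 kg.
Tool frame: the origin (TCP) lies at the very end of the fingers, on their centre line; the grasp point (between the pads) lies 19 mm behind it; z points along the fingers, y is the line along which they close (so a half turn about z gives the same grasp; the last joint's range is limited). The gripper opens to 94 mm and grips with 3 to 60 N. Pads are 16 mm wide; open, the fingers measure 119 mm over their backs; the gripper's body (75 mm by 177 mm) begins 78 mm behind the grasp point.
Start: joints at [1.253, 0.3, 1.521, -0, 1.321, -0.067], TCP at [136.496, 532.783, 205.446] pointing down, gripper open.
Joint ranges: [-3.03, 3.03], [-0.79, 2.21], [0.23, 2.52], [-1.04, 4.18], [0, 3.07], [-2.55, 2.55]. Speed limits (rad/s): [2.22, 2.22, 2.57, 3.14, 3.14, 3.14].

## Interface

Orientations are given as [roll, pitch, yaw] about the fixed x, y, z axes, in that order (R = Rz(yaw) Ry(pitch) Rx(roll)).
In Python, from cell import manip, camera, get_calibration gives the robot as it stands. The module is installed in compiled form; this text tells all that it offers.
- The arm moves only by the tool jog_arm, never from a script. Its argument "plan" is one flat list of numbers, 6 for each row, row after row: the shift along the world's x, y, z in m, then the turn, a rotation vector about the world's x, y, z in degrees. A call has 1 to 20 rows; each row is the pose to reach, as a shift and turn from the pose commanded when the call began; what a row does not reach only later rows make up. A row lasts 1/10 s, in which the tool goes at most 50 mm and 8.59 degrees, less where a joint would pass 70% of its speed; a pose out of reach is approached as far as the arm can. A call with a gripper value outside its range is refused whole. "claw" is the finger opening in m, from 0 to 0.094, set as the call begins (left out, the last holds). The fingers move at their own pace and stop on an object; "force" is the grip in N (left out, the last holds). Time passes only in rows, so rows that repeat a pose let the fingers close. It gives the time, the measured TCP pose, the force, the opening and the grip force at its end, in the units of the state.
- manip.read_state(): the state, without advancing time (a new reading comes with each control period).
- camera(name): name is "scene" or "top"; returns (picture, depth): 400x640x3 uint8, red, green, blue; 400x640 float32, mm along the optical axis (not along the pixel's ray), 0 where there is no reading.
- get_calibration(name): a dict with "fx", "fy", "cx", "cy" (pixels), "origin" and "attitude" of the camera in the world. Camera axes: x right, y down, z forward; pixel columns grow to the right and rows downward; lengths in mm; the calibration is good to about 2 mm. A picture is of the moment at which its call begins. get_calibration takes no time and is no camera call.
- manip.sign_off(): hands the job in; it is judged then, once.
The state is a dict: "clock": time; "joints": joint angles; "qd": joint speeds; "effort": joint torques, N m; "eef_pos": TCP position; "eef_rot": TCP orientation; "wrist_force": force on the tool from outside, world axes, zero at the start; "moment": the same for the moment, N m; "finger_gap": finger opening in mm; "finger_force": force on a finger pad.
Only numpy, scipy, OpenCV 4.12 (cv2) and the standard library are available. Lean on these libraries where they do the work, as an engineer would, in place of code of your own. Each camera call takes 0.05 s, during which the arm holds its last target. There are 200 camera calls.

## Task

On the flat grey bench power supply, turn the small bar-shaped knob down in the round well until the meter needle points at the diamond-shaped set marker. Then let go of it with the needle staying on the marker, and leave the supply's neighbours (solder reel, small screwdriver, relay box) where they are.

Things in the scene. Friction and masses are not known exactly. Their poses are not given: they have to be found in the camera images.
- supply: bench power supply, fixed, 180 (x) x 300 (y) x 80 mm high, grey case, flat aluminium top panel. Origin: centre of its underside; x to its back, y to its left, z up. A round well 76 mm wide and 32 mm deep is sunk in the panel, its centre at x 0, y +85 mm. A meter, 92 x 130 mm, standing 12 mm proud of the panel, has its centre at x 0, y -65 mm.
- knob_top (a point): centre of the top of the black knob, on its vertical axis in the middle of the well, 6 mm below the panel. The knob is a bar 32 mm long (its x), 16 mm wide (its y), 22 mm high on a disc 34 mm across, 4 mm thick, on the well's floor; 30 mm are free from each side of the bar to the well's wall. A white line marks the bar's +x end. These axes turn with the knob, z up.
- fine_knob (a joint): angle of the knob in rad, growing clockwise seen from above; 0 when the bar's +x end points to the supply's back; stops at -1.3 and +1.3. It turns with light friction (about 0.03 N m) and stays where it is left.
- needle (a joint): angle of the meter needle in rad, growing clockwise seen from above; 0 when it points to the supply's back. It is geared to the knob: needle angle = 0.7 x knob angle.
- set_marker (a joint): angle of the set marker about the needle's pivot, in rad, same zero and direction as the needle. It is under the meter's window and stays put.
- needle_tip (a point): tip of the thin black needle, 56 mm from its pivot, under the meter's clear window
- marker_tip (a point): place where the needle tip stands when it points at the middle of the set marker (56 mm from the pivot). The marker is a black diamond 11 mm wide on the white face, its point 2 mm beyond this place.
- reel: reel of solder, 54 mm across, 36 mm high, standing behind the supply; origin at the centre of its underside
- driver: small screwdriver with a black handle, 125 mm long, lying in front of the supply; origin under its middle
- relay: small white relay box, 16 x 34 x 12 mm, behind the supply; origin at the centre of its underside

How it is judged (in metres and radians):
At the end, for the whole second after the job is handed in: The needle tip stands within 4.5 mm (about 0.08 rad of needle angle, 0.11 rad of knob angle) of the middle of the set marker, and the knob is released and at rest (horizontal distance between needle_tip and marker_tip below 0.0045 m and velocity of joint fine_knob between -0.05 and 0.05 rad/s); the robot touches nothing.
It fails at once if the solder reel, the small screwdriver or the relay box is moved by more than 30 mm (distance of any of reel, driver, relay from where it was at the start of the episode above 0.03 m).
It also fails if it takes over 32 s, if anything falls off the work surface, if the arm or the gripper's body presses on something with over 40 N, if the wrist force passes 120 N, or if a joint passes its speed limit or range.

## Working session

There is one attempt and no reset: what is moved stays moved. The work goes in short steps, Python scripts to look and compute and a tool call to move; the robot and the scene stay as the last step left them, time stands still between calls to the robot, and variables do not carry over. Pictures are saved under pics/ and viewed, at most 10 in all, crops included, and the job is handed in when it is done.

Besides the shell and the picture viewer there is one more tool, called after "Call:" as name(argument=value, ...) on one line, values as JSON. jog_arm: Moves the arm, as the interface text tells. Its arguments: {"type":"object","properties":{"plan":{"type":"array"},"claw":{"type":"number"},"force":{"type":"number"}},"required":["plan"]}

```bash
mkdir -p pics; cat > h.py <<'E'
import numpy as np, cv2
from cell import manip, camera, get_calibration
def save(n,im): cv2.imwrite('pics/'+n+'.png',im[:,:,::-1])
def calib(name):
    c=get_calibration(name); return c
E
python3 - <<'E'
from h import *
for n in("scene","top"):
    im,d=camera(n); save(n+'0',im); np.savez('pics/%s0.npz'%n,im=im,d=d); print(n,get_calibration(n))
print(manip.read_state())
E
```

```text
scene {'fx': 503.70640163991703, 'fy': 503.70640163991703, 'cx': 314.6033775808658, 'cy': 194.57090632684572, 'origin': array([  20.76910985, -113.83484333,  811.35745826]), 'attitude': array([-2.46274744,  0.00811823, -1.02311661])}
top {'fx': 403.4145679945943, 'fy': 403.4145679945943, 'cx': 311.54326315438567, 'cy': 203.22090439867276, 'origin': array([358.29395335, 168.78327654, 910.4910953 ]), 'attitude': array([-2.93934097e+00,  2.33133109e-03, -1.39607141e+00])}
{'clock': 0.1, 'joints': array([ 1.25341928e+00,  3.00379067e-01,  1.52147154e+00, -3.38908082e-06,
        1.32064487e+00, -6.66288070e-02]), 'qd': array([-0.00201007, -0.00024087, -0.00209801,  0.00070414,  0.00176912,
        0.00126431]), 'effort': array([ 7.44004956e-05, -5.32637823e+01, -3.53288090e+01,  7.09232851e-02,
        2.34537944e-02, -5.73966099e-05]), 'eef_pos': array([136.42713118, 532.60380574, 204.98313719]), 'eef_rot': array([-3.14069162e+00, -5.68338914e-05,  2.89084523e+00]), 'wrist_force': array([ 0.32330822, -0.25629408,  0.21402263]), 'moment': array([ 0.02830042, -0.00948297, -0.0202611 ]), 'finger_force': 0.0, 'finger_gap': 93.86333120599886}
```

View pics/top0.png

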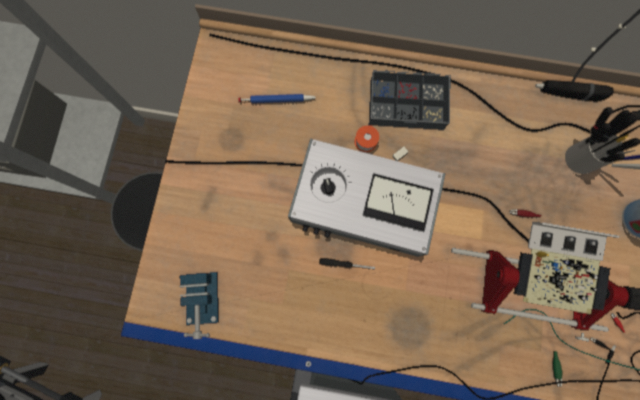

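View pics/scene0.png

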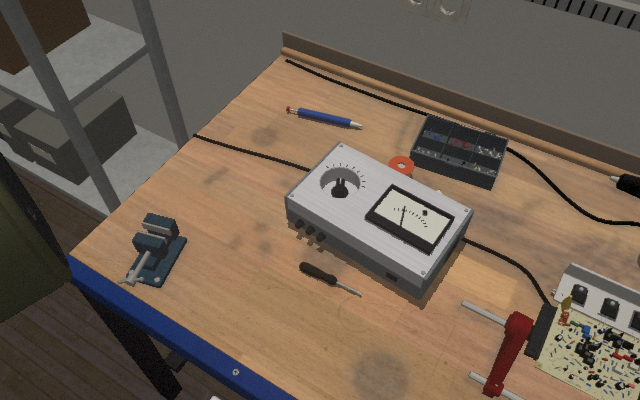

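The top view shows the supply with its knob at about (328,187), the meter at (398,200) and the marker near (409,192). In the scene view the knob is at (340,188) and the marker at (425,213). Next I'll enlarge both and measure.

```bash
cat >> h.py <<'E'
from scipy.spatial.transform import Rotation as R
def ray(name,uv,z):
    c=get_calibration(name); M=R.from_euler('xyz',c['attitude']).as_matrix()
    uv=np.atleast_2d(uv).astype(float)
    d=np.c_[(uv[:,0]-c['cx'])/c['fx'],(uv[:,1]-c['cy'])/c['fy'],np.ones(len(uv))]@M.T
    return c['origin']+d*((z-c['origin'][2])/d[:,2])[:,None]
def proj(name,P):
    c=get_calibration(name); M=R.from_euler('xyz',c['attitude']).as_matrix()
    p=(np.atleast_2d(P)-c['origin'])@M
    return np.c_[c['fx']*p[:,0]/p[:,2]+c['cx'],c['fy']*p[:,1]/p[:,2]+c['cy']]
def rect(name,im,cen,yaw,z,w,h,s):
    """orthographic picture of the plane z: right = supply -y, up = supply +x; s px/mm"""
    ex=np.array([np.cos(yaw),np.sin(yaw),0]); ey=np.array([-ex[1],ex[0],0])
    c=np.array([cen[0],cen[1],z])
    q=[c+ex*h/2+ey*w/2,c+ex*h/2-ey*w/2,c-ex*h/2-ey*w/2,c-ex*h/2+ey*w/2]
    H=cv2.getPerspectiveTransform(proj(name,q).astype(np.float32),np.float32([[0,0],[w*s,0],[w*s,h*s],[0,h*s]]))
    return cv2.warpPerspective(im,H,(int(w*s),int(h*s)),flags=cv2.INTER_CUBIC)
E
python3 - <<'E'
from h import *
im=np.load('pics/top0.npz')['im']; d=np.load('pics/top0.npz')['d']
# panel: bright grey low saturation
hsv=cv2.cvtColor(im,cv2.COLOR_RGB2HSV)
m=((hsv[...,1]<25)&(hsv[...,2]>120)).astype(np.uint8); m[:,:280]=0;m[:,460:]=0;m[:125]=0;m[270:]=0
cs,_=cv2.findContours(m,cv2.RETR_EXTERNAL,cv2.CHAIN_APPROX_NONE); c=max(cs,key=cv2.contourArea)
P=ray('top',c[:,0],80)[:,:2].astype(np.float32)
(cx,cy),(w,h),a=cv2.minAreaRect(P); print('rect',cx,cy,w,h,a)
print('knob',ray('top',[[328,187]],74),'depth-z',)
C=get_calibration('top');M=R.from_euler('xyz',C['attitude']).as_matrix()
def pt(u,v): return C['origin']+M@(d[v,u]*np.array([(u-C['cx'])/C['fx'],(v-C['cy'])/C['fy'],1]))
for uv in[(328,187),(398,230),(398,200),(310,205)]: print(uv,pt(*uv))
k=np.deg2rad(a)
for t in (k,k+np.pi/2,k-np.pi/2):
    if np.cos(t)>0 and True: print('yaw cand',t)
E
```

```text
rect 564.2200927734375 88.13591766357422 293.4551696777344 176.5858612060547 84.6801528930664
knob [[567.75809178 172.07636979  74.        ]] depth-z
(328, 187) [567.93153185 172.07909653  73.30737034]
(398, 230) [501.1029208   13.82064166  79.03439633]
(398, 200) [562.96655904  23.0980618   84.20409201]
(310, 205) [521.25689801 202.80392458  80.4474319 ]
yaw cand 1.4779474790762106
yaw cand -0.09284884771868596
```

```bash
python3 - <<'E'
from h import *
a=[]
for n,z in(('top',76),('scene',76)):
    im=np.load(f'pics/{n}0.npz')['im']
    a.append(np.hstack([rect(n,im,(572.1,172.8),-.0928,74,90,90,3.3),rect(n,im,(558.2,23.4),-.0928,90,140,90,3.3)]))
save('rect0',np.vstack(a)[:600,:800]); print(np.vstack(a).shape)
E
```

```text
(594, 759, 3)
```

View pics/rect0.png

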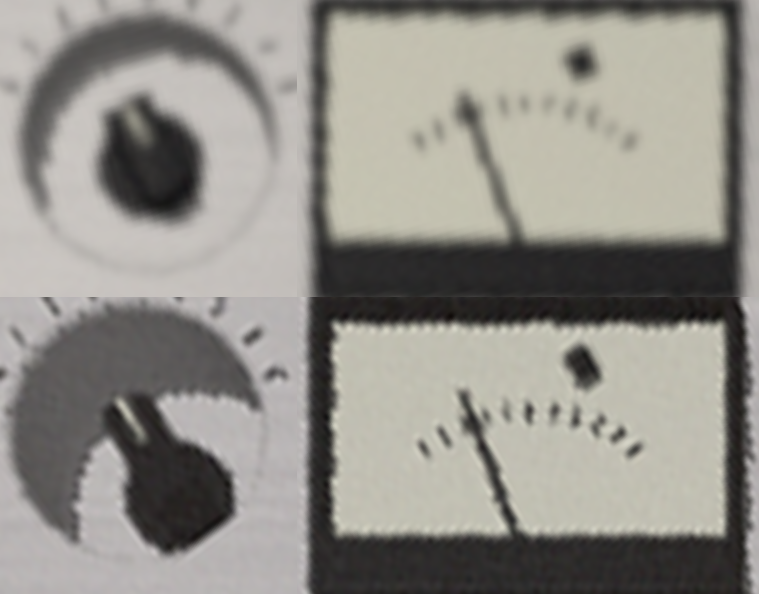

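Rectified pictures (3.3 px/mm):
- **Needle:** the tip is at (463,95) and the pivot works out at (528,268), so the needle stands at about -0.36 and the knob at about -0.52. The bar's white line agrees.
- **Marker:** the diamond centre is at (581,62), so the marker is at about +0.25 and the knob should end at about +0.365.
- **Turn and knob centre:** that is about 51° clockwise, with the knob centre at about (572,173).

I'll move above the well with the pads aligned across the bar (turn +38.8°).

Call:
jog_arm(plan=[0.4355,-0.36,-0.055,0,0,38.8,0.4355,-0.36,-0.055,0,0,38.8,0.4355,-0.36,-0.055,0,0,38.8,0.4355,-0.36,-0.055,0,0,38.8,0.4355,-0.36,-0.055,0,0,38.8,0.4355,-0.36,-0.055,0,0,38.8,0.4355,-0.36,-0.055,0,0,38.8,0.4355,-0.36,-0.055,0,0,38.8,0.4355,-0.36,-0.055,0,0,38.8,0.4355,-0.36,-0.055,0,0,38.8,0.4355,-0.36,-0.055,0,0,38.8,0.4355,-0.36,-0.055,0,0,38.8,0.4355,-0.36,-0.055,0,0,38.8,0.4355,-0.36,-0.055,0,0,38.8,0.4355,-0.36,-0.055,0,0,38.8,0.4355,-0.36,-0.055,0,0,38.8,0.4355,-0.36,-0.055,0,0,38.8,0.4355,-0.36,-0.055,0,0,38.8], claw=0.036, force=10)

```text
clock: 1.9
eef_pos: [571.7, 173.3, 150.7]
eef_rot: [-3.142, 0.0, -2.714]
wrist_force: [0.2, 0.4, 0.4]
finger_gap: 36.2
finger_force: 0.0
```

```bash
python3 - <<'E'
from h import *
a=[]
for n in('top','scene'):
    im,d=camera(n); u,v=proj(n,[[572,173,90]])[0].astype(int)
    c=im[v-65:v+65,u-65:u+65]; a.append(cv2.resize(c,(400,400),interpolation=cv2.INTER_CUBIC)); print(n,u,v,proj(n,[[572,173,74],[572,173,150]]))
save('above',np.hstack(a))
E
```

```text
top 328 183 [[327.90275948 185.02720859]
 [329.35893626 175.48454956]]
scene 340 178 [[339.78363765 184.23236468]
 [341.08780563 156.95892102]]
```

View pics/above.png

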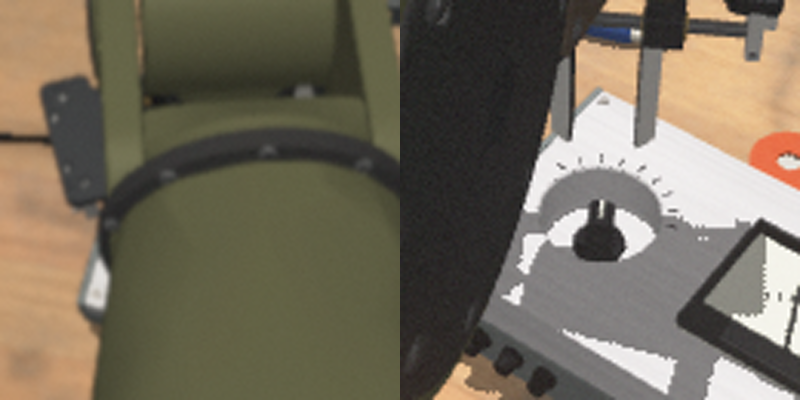

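Top view: the arm hides the well. In the scene view the fingertips are at crop (563,138) and (645,145). Their midpoint falls where the TCP should project, and they straddle the bar seen at (602,205)–(600,260). I'll descend to z of about 58.

Call:
jog_arm(plan=[0,0,-0.02,0,0,0,0,0,-0.04,0,0,0,0,0,-0.055,0,0,0,0,0,-0.065,0,0,0,0,0,-0.075,0,0,0,0,0,-0.085,0,0,0,0,0,-0.092,0,0,0,0,0,-0.092,0,0,0,0,0,-0.092,0,0,0])

```text
clock: 2.9
eef_pos: [572.2, 172.8, 58.7]
eef_rot: [-3.142, 0.0, -2.715]
wrist_force: [0.1, -0.1, 0.5]
finger_gap: 36.5
finger_force: 0.0
```

No contact on the way down, so I'll close gently.

Call:
jog_arm(plan=[0,0,0,0,0,0,0,0,0,0,0,0,0,0,0,0,0,0,0,0,0,0,0,0,0,0,0,0,0,0,0,0,0,0,0,0], claw=0.01, force=10)

```text
clock: 3.5
eef_pos: [572.1, 172.9, 58.8]
eef_rot: [3.142, 0.0, -2.715]
wrist_force: [-1.6, 0.2, 4.4]
finger_gap: 16.4
finger_force: 10.0
```

The gap is 16.4 mm, so the bar is held squarely. Now I'll turn it clockwise by about 50.7°.

Call:
jog_arm(plan=[0,0,0,0,0,-5,0,0,0,0,0,-10,0,0,0,0,0,-15,0,0,0,0,0,-20,0,0,0,0,0,-25,0,0,0,0,0,-30,0,0,0,0,0,-35,0,0,0,0,0,-40,0,0,0,0,0,-45,0,0,0,0,0,-48,0,0,0,0,0,-50.7,0,0,0,0,0,-50.7,0,0,0,0,0,-50.7])

```text
clock: 4.8
eef_pos: [572.1, 172.3, 58.7]
eef_rot: [-3.141, 0.0, 2.683]
wrist_force: [-0.9, -2.5, 5.1]
finger_gap: 16.3
finger_force: 10.0
```

```bash
python3 - <<'E'
from h import *
im,d=camera('scene'); save('turned',rect('scene',im,(558.2,23.4),-.0928,90,140,90,5)); print(manip.read_state()['moment'])
E
```

```text
[-0.67365145  0.35201089 -0.03349512]
```

View pics/turned.png

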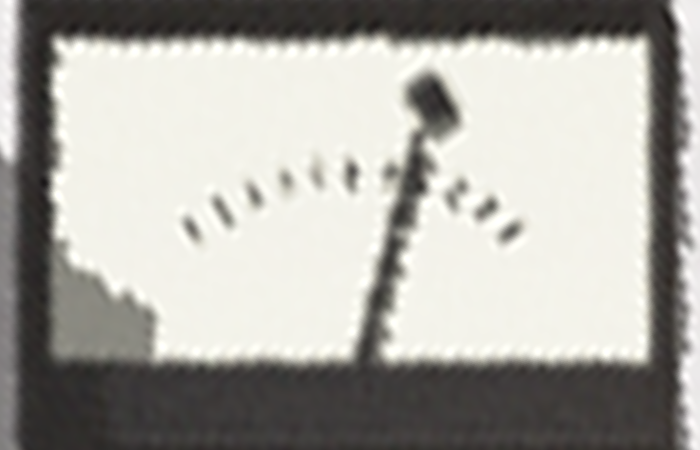

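Rectified scene view (5 px/mm): the needle runs from (368,360) to (418,135) and the diamond centre is at (433,104). The needle is about 1–1.5 mm short, so I'll add 2°, then release and rise.

Call:
jog_arm(plan=[0,0,0,0,0,-1,0,0,0,0,0,-2,0,0,0,0,0,-2,0,0,0,0,0,-2])

```text
clock: 5.25
eef_pos: [572.1, 172.3, 58.7]
eef_rot: [-3.141, 0.0, 2.648]
wrist_force: [-1.5, -3.6, 4.7]
finger_gap: 16.3
finger_force: 10.0
```

Call:
jog_arm(plan=[0,0,0,0,0,0,0,0,0,0,0,0,0,0,0,0,0,0,0,0,0,0,0,0,0,0,0,0,0,0], claw=0.034)

```text
clock: 5.75
eef_pos: [571.9, 172.8, 58.3]
eef_rot: [-3.142, -0.0, 2.648]
wrist_force: [-0.3, 0.6, -0.4]
finger_gap: 33.9
finger_force: 0.0
```

Call:
jog_arm(plan=[0,0,0.01,0,0,0,0,0,0.025,0,0,0,0,0,0.05,0,0,0,0,0,0.09,0,0,0,-0.05,0.05,0.14,0,0,0,-0.1,0.1,0.15,0,0,0,-0.15,0.15,0.15,0,0,0,-0.2,0.2,0.15,0,0,0,-0.25,0.25,0.15,0,0,0,-0.3,0.3,0.15,0,0,0,-0.35,0.35,0.15,0,0,0,-0.35,0.35,0.15,0,0,0,-0.35,0.35,0.15,0,0,0,-0.35,0.35,0.15,0,0,0,-0.35,0.35,0.15,0,0,0,-0.35,0.35,0.15,0,0,0])

```text
clock: 7.35
eef_pos: [221.1, 523.4, 209.4]
eef_rot: [3.141, 0.0, 2.651]
wrist_force: [0.4, -1.5, 0.9]
finger_gap: 34.1
finger_force: 0.0
```

```bash
python3 - <<'E'
from h import *
a=[]
for n in('top','scene'):
    im,d=camera(n); a.append(rect(n,im,(558.2,23.4),-.0928,90,110,70,4.2))
save('end',np.vstack(a)); s=manip.read_state(); print(s['wrist_force'],s['qd'])
E
```

```text
[-0.54983002 -0.05980145  0.52451314] [-0.0199811  -0.00035598  0.00535641  0.00175691 -0.00380083  0.00190654]
```

View pics/end.png

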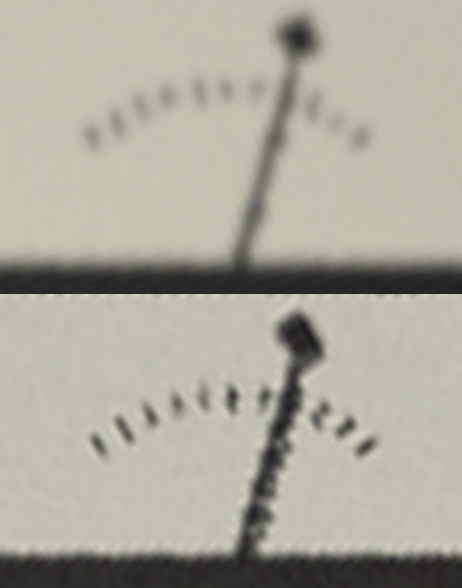

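Both views show the needle tip at the diamond: top view tip (296,60) with the diamond at (298,36), scene view tip (296,365) with the diamond at (299,340). The needle line passes within about 1 mm of the diamond's middle. The arm is clear, so I'm handing in.

```bash
python3 -c "
from h import *
print(manip.sign_off())"
```

```text
the job is handed in; nothing more can be done
None
```

I turned the knob until the needle pointed at the set marker (within about 1 mm in both camera views), released it, moved the arm clear without contacting the neighbours, and handed the job in; sign-off returned no verdict.

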